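Lock the plug into the deck-wash pump's cam coupler

ROBOT

A 6-joint arm with a two-finger parallel gripper is mounted at the origin on the work surface. World frame = base frame: x ahead of the robot, y to its left, z up, the work surface at z = 0. Lengths are in m, angles in degrees, forces in N, time in s.
With the tool pointing down it reaches from about 0.3 to 0.85 m from the base axis. Payload 5.4 kg.
Tool frame: the origin (TCP) lies at the very end of the fingers, on their centre line; the grasp point (between the pads) lies 19 mm behind it (tcp_to_grasp is the z of the grasp point in the tool frame, in m); z points along the fingers, y is the line along which they close (so a half turn about z gives the same grasp; the last joint's range is limited). The gripper opens to 85 mm and grips with 20 to 120 N. Pads are 22 mm wide; open, the fingers measure 114 mm over their backs; the gripper's body (76 mm by 85 mm) begins 54 mm behind the grasp point. The pads swing forward as they close: fully open they stand 13 mm farther back than shut.
Start: joints at [-86.981, 9.076, 91.501, -0, 79.423, -12.038], TCP at [0.149, -0.555, 0.231] pointing down, gripper open.
Joint ranges: [-166.64, 166.64], [-54.1, 131.32], [10.49, 154.53], [-73.88, 253.88], [9.74, 151.15], [-171.62, 171.62]. Speed limits (degrees/s): [147.25, 147.25, 180, 180, 180, 180].

INTERFACE

Orientations are given as a 3x3 rotation matrix whose columns are the frame's x, y, z axes.
In Python, from workcell import get_state, snapshot, camera_info, hand_in, tcp_to_grasp gives the robot as it stands.
- The arm moves only by the shell command python3 -m creep 'ROWS' [FORCE]. ROWS is a JSON object of lists of equal length, an entry for each row: "translation": the shift along the world's x, y, z in m, a list of three; "turn": the turn, a rotation vector about the world's x, y, z in rad, a list of three; "fingers": the finger opening in m, from 0 to 0.0854. A call has 1 to 12 rows; each row is the pose to reach, as a shift and turn from the pose commanded when the call began; what a row does not reach only later rows make up. A row lasts 1/12 s, in which the tool goes at most 41.7 mm and 7.16 degrees, less where a joint would pass 70% of its speed; a pose out of reach is approached as far as the arm can. A call with a gripper value outside its range is refused whole. The fingers move at their own pace and stop on an object; FORCE is the grip in N (left out, the last holds). Time passes only in rows, so rows that repeat a pose let the fingers close. It gives the time, the measured TCP pose, the force, the opening and the grip force at its end, in the units of the state.
- get_state(): the state, without advancing time (a new reading comes with each control period).
- snapshot(name): name is "scene" or "top" or "wrist"; returns (picture, depth): 400x640x3 uint8, blue, green, red; 400x640 float32, m along the optical axis (not along the pixel's ray), 0 where there is no reading.
- camera_info(name): a dict with "camera_matrix" (3x3 intrinsics, pixels), "D" ([k1, k2, p1, p2, k3] as OpenCV has them; the pictures are not rectified), "R" (3x3) and "t" (3): a world point X has camera coordinates R X + t. Camera axes: x right, y down, z forward; pixel columns grow to the right and rows downward; lengths in m; the calibration is good to about 2 mm. A picture is of the moment at which its call begins: read the wrist's pose just before it. camera_info takes no time and is no camera call; for the wrist camera it gives the pose at the moment of the call.
- hand_in(): hands the job in; it is judged then, once.
The state is a dict: "time_s": time; "joint_positions": joint angles; "joint_velocities": joint speeds; "tau": joint torques, N m; "ee_pos": TCP position; "eef_rot": TCP orientation; "force": force on the tool from outside, world axes, zero at the start; "wrist_torque": the same for the moment, N m; "gripper_width": finger opening in m; "gripper_force": force on a finger pad.
Only numpy, scipy, OpenCV 4.12 (cv2) and the standard library are available. Lean on these libraries where they do the work, as an engineer would, in place of code of your own. Each camera call takes 0.05 s, during which the arm holds its last target. There are 200 camera calls.

TASK

The deck-wash pump has to be closed up: press the grooved plug fully home into the slanting cam coupler, and only then swing the coupler's two cam arms down together, neither getting far ahead of the other, until both lie shut along the coupler's sides. Let go, and leave the buoy, the paint can and the wrench where they are.

Things in the scene. Friction and masses are not known exactly. Their poses are not given: they have to be found in the camera images.
- coupler: Aluminium tube 40 mm in diameter, 100 mm long, fixed on the pump, leaning 0.55 rad (31.5 deg) from vertical. Origin: centre of its mouth rim, 200 mm above the table. z: the tube's axis, out of the mouth, up and leaning out of the carrying frame. y: level, through both cam arms' pivots, which lie at y = +21 and -21 mm, z = -12 mm and turn about axes parallel to x. x: towards the pump's tank.
- pump: The pump on its skid (250 x 300 mm), fixed. Origin under its centre, on the table; x away from the coupler's mouth, y level. A carrying frame of 16 mm tube spans it: posts at y = +138 and -138 mm, crossbar along y at x = -25 mm, z = 300 mm. The bar is 35 mm behind and 100 mm above the coupler's mouth, in the way of an upright gripper: work along the coupler's axis. Tank, head and motor lie 65 mm or more below the mouth.
- plug_top (a point): Centre of the flat top (38 mm in diameter) of the aluminium plug standing in the coupler's mouth. It slides along the coupler's z only, stiffly (5 N), and stays where left. It starts 9 to 16 mm proud; fully home its flange, 12 mm thick, stops hard on the rim, this point then at z = 12 mm in the coupler's frame.
- cam_left (a joint): Steel cam arm on the coupler's +y side, a bar 16 mm wide (along x), 8 mm thick, ending 75 mm from its pivot in a pull ring. Value: rad swung down. 0 = raised, pointing outwards and 35 deg up towards the mouth side; 0.61 = straight out, square to the tube; 2.18 = shut against a stop, lying along the tube, end away from the mouth. Starts at 0 to 0.35. Stiff (0.1 N m), stays where left.
- cam_right (a joint): The same arm on the coupler's -y side, mirrored, same values: 0 raised, 0.61 straight out, 2.18 shut. The face of each arm that looks up when it is straight out is the outer face when shut, 8 mm from the pivot's axis: the two shut arms measure 58 mm over their outer faces.
- buoy: Bystander: small white and orange lobster buoy standing on its flat end, 86 mm in diameter, 147 mm tall, loose beside the pump. Origin: centre of its underside.
- paint_can: Bystander: closed paint can, 90 mm in diameter, 110 mm tall, loose on the other side of the pump. Origin: centre of its underside.
- wrench: Bystander: steel wrench 190 mm long lying on the table near the pump. Origin: under its middle.

How it is judged (in metres and radians):
On the way, in this order (a step that is already met when the one before it is completed fails the run):
1. the plug is pressed home, within 2.5 mm, with the arms still up (z of plug_top in the frame of coupler below 0.0145 m and value of joint each of cam_left, cam_right below 1.4 rad), for 0.1 s.
2. both cam arms are swung shut (z of plug_top in the frame of coupler below 0.0145 m and value of joint each of cam_left, cam_right above 2.03 rad), for 0.1 s.
At the end, for the whole second after the job is handed in: The plug is home (within 2.5 mm) and both cam arms lie shut along the coupler (each within 0.15 rad of its stop, 2.18), left alone (all of step 2); the robot touches nothing.
It fails at once if one arm is nearly shut (beyond 1.7 rad) while the other is still up (below 0.9 rad) ((value of joint cam_left above 1.7 rad and value of joint cam_right below 0.9 rad) or (value of joint cam_right above 1.7 rad and value of joint cam_left below 0.9 rad)).
It fails at once if an arm is swung down (beyond 1.4 rad) while the plug is not home (more than 4 mm proud) (z of plug_top in the frame of coupler above 0.016 m and value of joint any of cam_left, cam_right above 1.4 rad).
It fails at once if the buoy, the paint can or the wrench is moved more than 30 mm (distance of any of buoy, paint_can, wrench from where it was at the start of the episode above 0.03 m).
It also fails if it takes over 38 s, if anything falls off the work surface, if the arm or the gripper's body presses on something with over 40 N, if the wrist force passes 120 N, or if a joint passes its speed limit or range.

## Working session

There is one attempt and no reset: what is moved stays moved. The work goes in short steps, Python scripts to look and compute and a shell command to move; the robot and the scene stay as the last step left them, time stands still between calls to the robot, and variables do not carry over. Pictures are saved under pics/ and viewed, at most 10 in all, crops included, and the job is handed in when it is done.

```bash
mkdir -p pics; ls
python3 - <<'E'
from workcell import *
import cv2,numpy as np
s=get_state();print(s['time_s'],s['ee_pos'],s['eef_rot'],s['gripper_width'],tcp_to_grasp)
for n in("scene","top"):
    p,d=snapshot(n);cv2.imwrite(f"pics/{n}0.png",p);np.savez(f"{n}0.npz",p=p,d=d,**{k:np.array(v) for k,v in camera_info(n).items()})
    c=camera_info(n);print(n,c, d.min(),d.max(),(d>0).mean())
E
```

```text
pics
0.0 [ 0.14933907 -0.55465945  0.23030961] [[ 9.65658476e-01  2.59814743e-01 -8.78229892e-05]
 [ 2.59814447e-01 -9.65656742e-01  1.87329866e-03]
 [ 4.01903750e-04 -1.83178441e-03 -9.99998242e-01]] 0.08540029069125206 -0.0187
scene {'camera_matrix': array([[474.90623754,   0.        , 311.42003394],
       [  0.        , 474.90623754, 193.79698196],
       [  0.        ,   0.        ,   1.        ]]), 'D': array([-0.12256403,  0.        ,  0.        ,  0.        ,  0.        ]), 'R': array([[ 0.92598824,  0.37732616, -0.01306692],
       [ 0.21174456, -0.54766966, -0.80945796],
       [-0.31258602,  0.7467817 , -0.58703243]]), 't': array([-0.56010145,  0.04044188,  1.34967603])} 0.0 3.4826326 0.99613671875
top {'camera_matrix': array([[470.15804817,   0.        , 317.61632487],
       [  0.        , 470.15804817, 201.9078203 ],
       [  0.        ,   0.        ,   1.        ]]), 'D': array([-0.02526273,  0.        ,  0.        ,  0.        ,  0.        ]), 'R': array([[ 0.10552552, -0.99440543,  0.00471117],
       [-0.97191089, -0.10413833, -0.21105549],
       [ 0.21036534,  0.01769291, -0.97746273]]), 't': array([-0.01407952,  0.59595943,  1.11707233])} 0.0 2.2467647 0.99598046875
```

View pics/scene0.png

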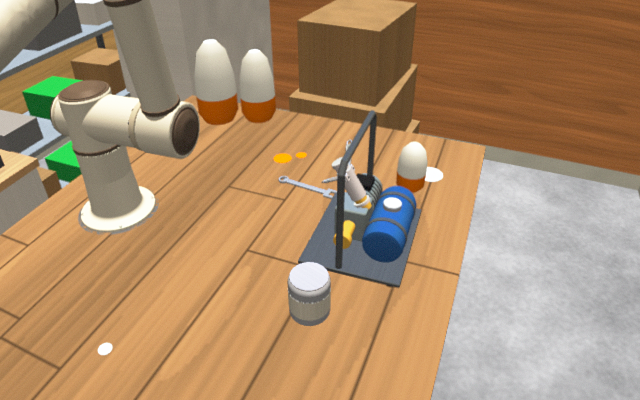

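View pics/top0.png

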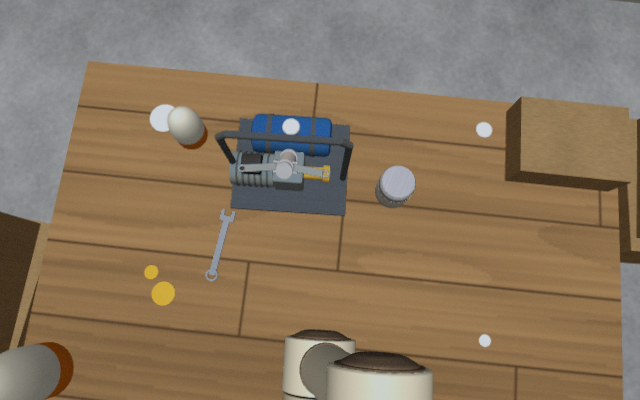

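The scene view shows the pump near (370,220) with the coupler leaning towards the robot at (350,180). In the top view the plug's top is near (285,170), with cam arms to (242,168) and (328,173), and the crossbar runs (220,135)–(350,147). Next I'll measure with depth and rays.

```bash
cat > h.py <<'E'
import numpy as np,cv2
def cloud(d,c):
    """world point for each pixel (HxWx3), NaN where no depth"""
    h,w=d.shape;uv=np.stack(np.meshgrid(np.arange(w),np.arange(h)),-1).reshape(-1,1,2).astype(np.float64)
    r=cv2.undistortPoints(uv,np.array(c['camera_matrix']),np.array(c['D'])).reshape(h,w,2)
    P=np.dstack([r,np.ones((h,w))])*d[...,None]
    W=(P-np.array(c['t']))@np.array(c['R']);W[d<=0]=np.nan
    return W
E
python3 - <<'E'
from h import *
for n in("top","scene"):
    z=np.load(f"{n}0.npz");W=cloud(z['d'],z);np.save(n+"W.npy",W)
    p=z['p']
    # crossbar: height 0.285..0.315
    box=(slice(100,220),slice(205,360)) if n=="top" else (slice(100,290),slice(290,430))
    w=W[box].reshape(-1,3);b=w[(w[:,2]>.29)&(w[:,2]<.315)]
    m=np.median(b,0);b=b[np.linalg.norm(b-m,axis=1)<.2]
    u,s,vt=np.linalg.svd(b-b.mean(0));dr=vt[0]*np.sign(vt[0][1])
    t=(b-b.mean(0))@dr
    print(n,"bar",b.mean(0),dr,np.percentile(t,[0,2,98,100]),len(b),"yaw",np.degrees(np.arctan2(-dr[0],dr[1])))
z=np.load("top0.npz");W=np.load("topW.npy")
print("table z",np.nanmedian(W[225:235,290:320,2]))
for v in range(146,190,3): print(v,[int(1000*x) if x==x else -1 for x in W[v,228:340:4,2]])
a=cv2.resize(z['p'][110:225,205:365],None,fx=5,fy=5,interpolation=cv2.INTER_CUBIC);cv2.imwrite("pics/topcrop.png",a)
a=np.load("scene0.npz")['p'];a=cv2.resize(a[130:250,290:430],None,fx=5,fy=5,interpolation=cv2.INTER_CUBIC);cv2.imwrite("pics/scenecrop.png",a)
E
```

```text
top bar [0.66876489 0.12732707 0.30620551] [-0.04245171  0.9990975   0.00142451] [-0.13819583 -0.12938437  0.13322483  0.14330165] 1025 yaw 2.433037450513285
scene bar [0.67480093 0.10184341 0.30363228] [-0.02911257  0.99951401  0.01114469] [-0.10895797 -0.10493234  0.14572197  0.15943529] 492 yaw 1.6683670074906165
table z 0.0014589781180433918
146 [2, 1, -3, 21, 21, 23, 88, 98, 100, 94, 94, 99, 95, 99, 98, 101, 105, 106, 104, 106, 104, 104, 104, 106, 105, 107, 16, 26]
149 [201, 0, 20, 20, 20, 18, 25, 83, 85, 90, 90, 89, 91, 91, 94, 136, 127, 94, 98, 95, 96, -1, 99, 101, 97, 98, 18, 25]
152 [196, 94, 94, 95, 121, 91, 87, 92, 19, 83, 75, 69, 114, 109, 153, 157, 132, 114, 115, 85, 86, 88, 85, 89, 87, 85, 19, 21]
155 [175, 154, 104, 103, 125, 124, 125, 123, 122, 96, 100, 98, 109, 121, 182, 183, 162, 126, 114, 108, 62, 71, 71, 70, 77, 23, 22, 25]
158 [154, 144, 112, 104, 122, 125, 123, 127, 121, 106, 106, 105, 110, 192, 205, 201, 181, 124, 112, 99, 20, 16, 21, 23, 22, 18, 25, 22]
161 [-4, 124, 115, 112, 126, 128, 124, 120, 122, 110, 106, 110, 205, 209, 226, 205, 201, 203, 113, 88, 24, 2
[... 484 characters left out ...]
2, 104, 100, 108, 221, 218, 219, 221, 189, 190, 109, 81, 209, 211, 217, 226, 90, 228, 17, 24]
176 [0, 97, 101, 95, 94, 99, 96, 96, 103, 98, 99, 110, 114, 215, 217, 216, 111, 112, 115, 78, 78, 75, 82, 220, 223, 85, 22, 24]
179 [0, 88, 88, 87, 89, 93, 93, 92, 95, 94, 94, 111, 114, 113, 113, 111, 113, 112, 115, 21, 22, 21, 20, 64, 80, 80, 18, 21]
182 [2, 70, 78, 79, 78, 84, 81, 81, 84, 85, 85, 84, 98, 103, 109, 105, 106, 108, 108, 22, 25, 25, 22, 19, 21, 22, 21, 22]
185 [-1, 23, 16, 21, 61, 19, 18, 66, 70, 71, 70, 73, 69, 70, 72, 75, 84, 84, 83, 20, 22, 18, 22, 18, 21, 26, 21, 16]
188 [0, 18, 21, 20, 18, 19, 17, 22, 20, 22, 18, 18, 38, 40, 41, 45, 45, 50, 53, 19, 20, 20, 22, 21, 18, 17, 22, 21]
```

View pics/topcrop.png

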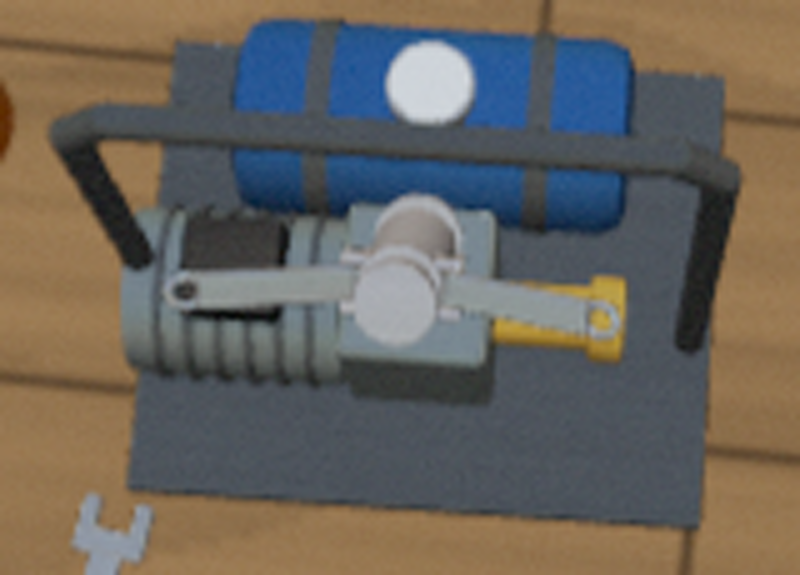

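View pics/scenecrop.png

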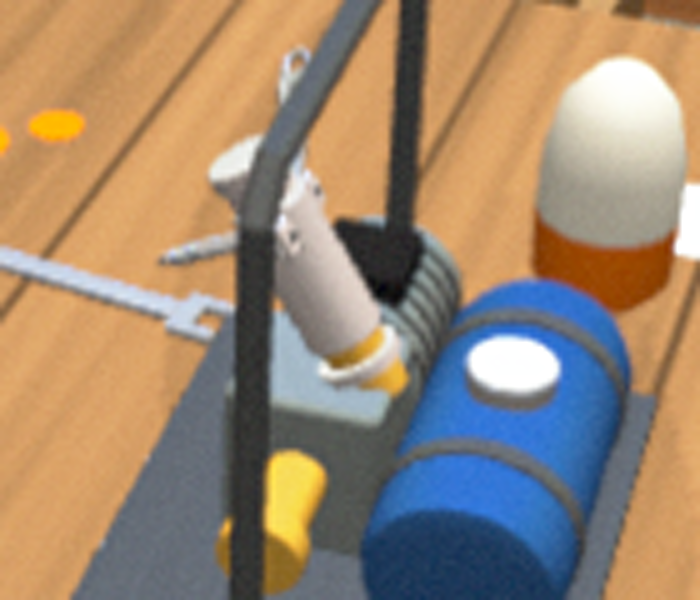

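The top crop shows the plug disc at full-image pixel about (284,170), the left (+y) ring at (242,168), the right ring at (325,174) and the bar behind. The scene crop confirms that the coupler leans towards the robot and both arms are raised. Now I'll compute the frame and the approach shift.

```bash
cat >> h.py <<'E'
def frame(yaw):
    px=np.array([np.cos(yaw),np.sin(yaw),0]);py=np.array([-px[1],px[0],0]);s,c=np.sin(.55),np.cos(.55)
    cz=-s*px+c*np.array([0,0,1]);return np.c_[np.cross(py,cz),py,cz]
def ray(c,uv,z):
    r=cv2.undistortPoints(np.array([[uv]],float),np.array(c['camera_matrix']),np.array(c['D'])).ravel()
    R=np.array(c['R']);d=R.T@np.r_[r,1];o=-R.T@np.array(c['t']);return o+d*(z-o[2])/d[2]
E
python3 - <<'E'
from h import *
from workcell import *
z=np.load("top0.npz");W=np.load("topW.npy");p=z['p']
# plug disc
vv,uu=np.mgrid[0:400,0:640];m=((uu-284.2)**2+(vv-170.4)**2<5.5**2);q=W[m];q=q[(q[:,2]>.205)]
c0=np.median(q,0);u,s,vt=np.linalg.svd(q-q.mean(0));n=vt[2]*np.sign(vt[2][2])
print("disc",q.mean(0),"normal",n,"tilt",np.degrees(np.arccos(n[2])),"yaw",np.degrees(np.arctan2(-n[1],-n[0])))
# disc contour: bright grey
hs=cv2.cvtColor(p,cv2.COLOR_BGR2HSV)
print("ray disc",ray(z,(284.2,170.4),q.mean(0)[2]))
# skid edges
cr=lambda x,y:(205+x/5-.4,110+y/5-.4)
S=[ray(z,cr(*a),.02) for a in((128,490),(698,525),(724,75))]
for a,b in((0,1),(1,2)):d=S[b]-S[a];print("skid edge",np.linalg.norm(d),np.degrees(np.arctan2(d[1],d[0])))
tl=[ray(z,cr(*a),.226) for a in((185,290),(602,318))];print("rings",tl)
d=tl[0]-tl[1];print("ring yaw",np.degrees(np.arctan2(-d[0],d[1])))
# bar midpoint
b=[ray(z,cr(*a),.3) for a in((60,130),(738,178))];d=b[0]-b[1];print("bar",b,np.degrees(np.arctan2(-d[0],d[1])),(b[0]+b[1])/2)
w=camera_info("wrist");s=get_state();C=-np.array(w['R']).T@w['t'];print("wristcam in tool",np.array(s['eef_rot']).T@(C-s['ee_pos']),np.array(s['eef_rot']).T@np.array(w['R'])[2])
E
```

```text
disc [0.622527   0.12677761 0.22318425] normal [-0.54455036 -0.00925845  0.83867705] tilt 32.999318394738935 yaw 0.9740492902727761
ray disc [0.62232037 0.12672365 0.22318425]
skid edge 0.2967041236881033 -87.46297575724847
skid edge 0.24822949943979108 2.112376287439359
rings [array([0.61792066, 0.22009654, 0.226     ]), array([0.62475058, 0.03696928, 0.226     ])]
ring yaw 2.1359158048292617
bar [array([0.66007732, 0.26668319, 0.3       ]), array([ 0.66917941, -0.01309674,  0.3       ])] 1.8633481592283552 [0.66462836 0.12679323 0.3       ]
wristcam in tool [ 0.07556504  0.00015332 -0.14279955] [-2.94972703e-01 -6.52457175e-04  9.55505457e-01]
```

Yaw ≈ 2.2° and the mouth ≈ (0.636, 0.127, 0.200). The plug stands about 15 mm proud. The wrist camera sits on tool +x, so I'll turn that side away from the bar, towards the robot.

```bash
python3 -m creep '{"translation":[[0.02,0.03,0.02],[0.05,0.07,0.04],[0.07,0.1,0.06],[0.09,0.14,0.08],[0.11,0.17,0.1],[0.13,0.2,0.1],[0.14,0.23,0.1],[0.16,0.26,0.1],[0.18,0.29,0.1],[0.19,0.32,0.1],[0.2,0.34,0.1],[0.2,0.34,0.1]],"turn":[[0,0,0.12],[0,0,0.24],[0,0,0.36],[0,0,0.48],[0,0,0.6],[0,0,0.72],[0,0,0.84],[0,0,0.96],[0,0,1.08],[0,0,1.2],[0,0,1.3],[0,0,1.4]],"fingers":[0,0,0,0,0,0,0,0,0,0,0,0]}'
cat >> h.py <<'E'
from scipy.spatial.transform import Rotation as Ro
YAW=np.radians(2.2);F=frame(YAW);M=np.array([.636,.127,.2])
RT=F@np.diag([-1,1,-1])
def go(x,y,z,s):
    """shift and turn from the measured pose to coupler-frame point (mm)"""
    T=M+F@np.array([x,y,z])/1000
    return np.round(T-s['ee_pos'],4),np.round(Ro.from_matrix(RT@np.array(s['eef_rot']).T).as_rotvec(),4)
def rel(s):
    return np.round(F.T@(np.array(s['ee_pos'])-M)*1000,1),np.round(F.T@np.array(s['force']),1)
E
python3 -c "
from h import *;from workcell import *
s=get_state();print(go(0,0,150,s),s['joint_positions'],F)"
```

```text
time_s: 1.1
ee_pos: [0.3505, -0.2118, 0.3312]
eef_rot: [[-0.102, 0.995, 0.001], [0.995, 0.102, 0.001], [0.001, 0.001, -1.0]]
force: [0.4, -1.1, -0.9]
gripper_width: -0.0002
gripper_force: 0.0
(array([ 0.2071,  0.3358, -0.0033]), array([-0.3981, -0.4566,  1.4657])) [-4.82334261e+01 -1.95538434e+01  1.07038650e+02  8.77196799e-02
  9.25405608e+01 -5.40578299e+01] [[ 0.85189614 -0.03838781 -0.52230196]
 [ 0.03272655  0.99926292 -0.02006482]
 [ 0.52268723  0.          0.85252452]]
```

```bash
python3 -m creep '{"translation":[[0.02,0.03,0.02],[0.04,0.06,0.03],[0.06,0.1,0.03],[0.08,0.13,0.03],[0.1,0.16,0.03],[0.11,0.19,0.03],[0.13,0.22,0.03],[0.15,0.24,0.02],[0.16,0.27,0.02],[0.18,0.29,0.01],[0.19,0.31,0],[0.2,0.33,0]],"turn":[[-0.03,-0.04,0.12],[-0.06,-0.07,0.24],[-0.1,-0.11,0.36],[-0.13,-0.15,0.48],[-0.16,-0.18,0.59],[-0.19,-0.22,0.7],[-0.22,-0.25,0.81],[-0.25,-0.28,0.92],[-0.28,-0.32,1.03],[-0.31,-0.35,1.13],[-0.34,-0.39,1.24],[-0.36,-0.42,1.34]],"fingers":[0,0,0,0,0,0,0,0,0,0,0,0]}'
python3 -c "
from h import *;from workcell import *
s=get_state();print(go(0,0,150,s),s['joint_positions'])"
```

```text
time_s: 2.1
ee_pos: [0.5482, 0.1164, 0.3277]
eef_rot: [[-0.869, 0.09, 0.486], [0.097, 0.995, -0.009], [-0.485, 0.039, -0.874]]
force: [-0.7, 0.5, -0.1]
gripper_width: 0.0001
gripper_force: 0.0
(array([0.0094, 0.0076, 0.0002]), array([-0.0405, -0.0426,  0.1273])) [-9.47793541e-02 -1.76414159e+01  1.10221599e+02 -5.64239667e-01
  5.83282751e+01 -8.41927314e+01]
```

```bash
python3 -m creep '{"translation":[[0.005,0.004,0],[0.0095,0.0075,0],[0.0095,0.0075,0],[0.0095,0.0075,0]],"turn":[[-0.02,-0.02,0.06],[-0.04,-0.043,0.127],[-0.04,-0.043,0.127],[-0.04,-0.043,0.127]],"fingers":[0,0,0,0]}'
python3 - <<'E'
from h import *;from workcell import *
s=get_state();c=camera_info("wrist");p,d=snapshot("wrist");np.savez("w1.npz",p=p,d=d,**{k:np.array(v) for k,v in c.items()});cv2.imwrite("pics/w1.png",p)
print(rel(s),go(0,0,150,s),c['camera_matrix'],(d>0).mean())
E
```

```text
time_s: 2.43
ee_pos: [0.5584, 0.1221, 0.3306]
eef_rot: [[-0.851, -0.03, 0.525], [-0.024, 1.0, 0.019], [-0.525, 0.003, -0.851]]
force: [-0.1, 0.2, 0.3]
gripper_width: -0.0004
gripper_force: 0.0
(array([  2. ,  -1.9, 152. ]), array([0.1, 0.2, 0.3])) (array([-0.0007,  0.0019, -0.0027]), array([-0.0033,  0.0024,  0.0083])) [[360.46347677   0.         320.46348012]
 [  0.         360.46347677 203.82834439]
 [  0.           0.           1.        ]] 0.99598828125
```

View pics/w1.png

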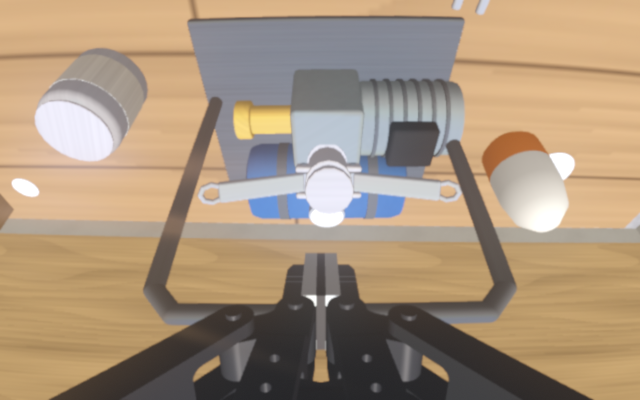

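The wrist view shows the plug disc at (329,187), the right arm's ring at (210,193) and the left arm's ring at (449,190). The gripper is closed above the axis. I'll refine the pose from this view.

Run:
```python
from h import *
z=np.load("w1.npz");p=z['p'];W=cloud(z['d'],z)
vv,uu=np.mgrid[0:400,0:640]
m=((uu-329)**2+(vv-187)**2<20**2);q=W[m];q=q[np.isfinite(q[:,2])];q=q[np.abs(q[:,2]-np.median(q[:,2]))<.012]
u,s,vt=np.linalg.svd(q-q.mean(0),full_matrices=False);n=vt[2]*np.sign(vt[2][2]);print("disc",q.mean(0),n,"coupler",F.T@(q.mean(0)-M)*1000)
# disc by colour & depth: coupler z>18mm
L=(W-M)@F*1000
mask=(L[...,2]>19)&(L[...,2]<36)&(np.hypot(L[...,0],L[...,1])<26)
k,lab,st,ce=cv2.connectedComponentsWithStats(mask.astype(np.uint8));i=1+np.argmax(st[1:,4]);a=L[lab==i];print("mask",st[i],ce[i],a.min(0),a.max(0),np.median(a,0))
for sy in(1,-1):
    w=L[(L[...,1]*sy>26)&(L[...,1]*sy<110)&(abs(L[...,0])<15)&(L[...,2]>-40)&(L[...,2]<50)]
    y=w[:,1]*sy;f=np.polyfit(y[y<75],w[y<75,2],1);g=np.polyfit(y[y<75],w[y<75,0],1)
    print("arm",sy,"slope deg",np.degrees(np.arctan(f[0])),"value",np.radians(35)-np.arctan(f[0]),"z at y21",np.polyval(f,21),"x",g,np.median(w[:,0]),y.max())
for nm,uv in(("R",(210,193)),("L",(449,190))):
    print(nm,np.nanmedian(L[uv[1]-8:uv[1]+9,uv[0]-8:uv[0]+9].reshape(-1,3)[np.nanargmax(L[uv[1]-8:uv[1]+9,uv[0]-8:uv[0]+9,2].ravel())]))
b=W[295:325,200:450].reshape(-1,3);
for col in(210,440):
    t=L[300:325,col-8:col+8].reshape(-1,3);t=t[t[:,2]>40];print("bar",col,np.median(t,0))
```

```text
disc [0.61952748 0.13103998 0.22042537] [-0.52072246 -0.0218049   0.85344752] coupler [-3.22458406  4.66934134 25.93569837]
mask [ 305  166   49   48 1830] [328.77103825 189.41803279] [-18.90720999 -13.94133819  19.04557206] [18.46631997 23.25574418 28.12118558] [-1.35929636  4.64365432 25.86181746]
arm 1 slope deg 26.219013468541164 value 0.15325712654723328 z at y21 -6.776517195107477 x [ 0.01311854 -1.86042575] -1.1254088302407108 105.33086382166118
arm -1 slope deg 26.700388262633815 value 0.14485555145420675 z at y21 -1.1258767611341032 x [-3.40079003e-05 -1.13443212e+00] -1.2635001939687185 95.57649590596269
R 0.7932660349204412
L 32.07797926048051
bar 210 [ 74.11764055 -78.99847173  73.77212586]
bar 440 [75.51344656 82.18945065 73.83916218]
```

```bash
python3 -m creep '{"translation":[[0.013,0.0015,-0.023],[0.026,0.003,-0.046],[0.04,0.0045,-0.07],[0.053,0.006,-0.093],[0.053,0.006,-0.093],[0.053,0.006,-0.093]],"turn":[[0,0,0.003],[0,0,0.005],[0,0,0.008],[-0.003,0.002,0.008],[-0.003,0.002,0.008],[-0.003,0.002,0.008]],"fingers":[0,0,0,0,0,0]}'
python3 - <<'E'
from h import *;from workcell import *
s=get_state();c=camera_info("wrist");p,d=snapshot("wrist");np.savez("w2.npz",p=p,d=d,**{k:np.array(v) for k,v in c.items()});cv2.imwrite("pics/w2.png",p)
W=cloud(d,c);L=(W-M)@F*1000
print(rel(s),go(0,0,45,s))
mask=(L[...,2]>19)&(L[...,2]<32)&(np.hypot(L[...,0],L[...,1]-4)<26)
k,lab,st,ce=cv2.connectedComponentsWithStats(mask.astype(np.uint8));i=1+np.argmax(st[1:,4]);a=L[lab==i];print("mask",st[i],ce[i],a.min(0),a.max(0),np.median(a,0))
for sy in(1,-1):
    w=L[(L[...,1]*sy>26)&(L[...,1]*sy<110)&(abs(L[...,0])<15)&(L[...,2]>-40)&(L[...,2]<50)];print(sy,(w[:,1]*sy).max())
Z=np.load("scene0.npz")
r=[ray(Z,(290+x/5-.4,130+y/5-.4),.2255) for x,y in((293,68),(172,258))];print("scene rings",[F.T@(a-M)*1000 for a in r])
E
```

```text
time_s: 2.98
ee_pos: [0.6111, 0.128, 0.2367]
eef_rot: [[-0.853, -0.039, 0.521], [-0.033, 0.999, 0.02], [-0.521, 0.0, -0.853]]
force: [0.6, -0.4, -0.2]
gripper_width: -0.0002
gripper_force: 0.0
(array([-2. ,  2. , 44.2]), array([ 0.4, -0.4, -0.5])) (array([ 0.0014, -0.0019,  0.0017]), array([-0.    , -0.0016, -0.0004]))
mask [ 287  216   77   60 2700] [326.80296296 241.65888889] [-19.05137365 -14.44735304  19.02104531] [10.1626519 23.1527375 28.0947218] [-8.13053115  5.64201767 25.80924626]
1 106.20024518607475
-1 95.7462466321014
scene rings [array([ 3.36944398, 84.35677144, 27.8453394 ]), array([  0.57214116, -93.74116901,  29.56038034])]
```

View pics/w2.png

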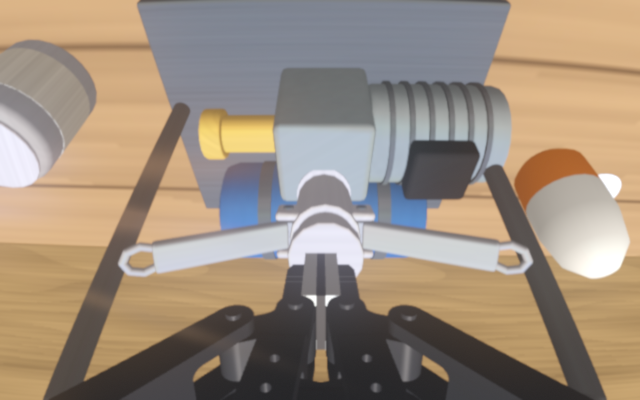

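The fingers' slit is at column 321, and the disc and ring midpoint is at about 325.5, so I'll shift +2.2 mm in y. Then I'll press along the axis.

```bash
sed -i 's/^YAW.*/YAW=np.radians(2.2);F=frame(YAW);M=np.array([.6355,.1312,.2])/' h.py
python3 -m creep '{"translation":[[0.0012,0.0023,0.0008],[0.0048,0.0024,-0.005],[0.0083,0.0026,-0.0108],[0.0118,0.0027,-0.0165],[0.0136,0.0028,-0.0194],[0.0153,0.0028,-0.0222],[0.0153,0.0028,-0.0222]],"turn":[[0,0,0],[0,0,0],[0,0,0],[0,0,0],[0,0,0],[0,0,0],[0,0,0]],"fingers":[0,0,0,0,0,0,0]}'
python3 -c "
from h import *;from workcell import *
s=get_state();print(rel(s))"
```

```text
time_s: 3.62
ee_pos: [0.6275, 0.131, 0.2159]
eef_rot: [[-0.851, -0.04, 0.524], [-0.034, 0.999, 0.021], [-0.525, -0.0, -0.851]]
force: [-0.5, 1.6, 0.4]
gripper_width: 0.0002
gripper_force: 0.1
(array([ 1.5,  0.1, 17.7]), array([-0.2,  1.6,  0.6]))
```

```bash
python3 -m creep '{"translation":[[0.0008,0,-0.0013],[0.0016,0.0001,-0.0026],[0.0024,0.0001,-0.0038]],"turn":[[0,0,0],[0,0,0],[0,0,0]],"fingers":[0,0,0]}'
python3 -c "
from h import *;from workcell import *
s=get_state();print(rel(s))"
python3 -m creep '{"translation":[[0.0005,0,-0.0009],[0.001,0,-0.0017]],"turn":[[0,0,0],[0,0,0]],"fingers":[0,0]}'
python3 -c "
from h import *;from workcell import *
s=get_state();print(rel(s))"
```

```text
time_s: 3.87
ee_pos: [0.6296, 0.1311, 0.2124]
eef_rot: [[-0.851, -0.04, 0.524], [-0.034, 0.999, 0.021], [-0.525, -0.0, -0.851]]
force: [-2.7, 0.5, 3.7]
gripper_width: -0.0002
gripper_force: 2.2
(array([ 1.4,  0.1, 13.6]), array([-0.3,  0.6,  4.5]))
time_s: 4.03
ee_pos: [0.6306, 0.1312, 0.2108]
eef_rot: [[-0.851, -0.04, 0.524], [-0.034, 0.999, 0.021], [-0.525, -0.0, -0.851]]
force: [-12.6, -1.1, 14.0]
gripper_width: 0.0001
gripper_force: 9.8
(array([ 1.5,  0.2, 11.8]), array([-3.5, -0.6, 18.5]))
```

```bash
python3 -m creep '{"translation":[[0.0003,0,-0.0004],[0.0003,0,-0.0004],[0.0003,0,-0.0004]],"turn":[[0,0,0],[0,0,0],[0,0,0]],"fingers":[0,0,0]}'
python3 -c "
from h import *;from workcell import *
s=get_state();print(rel(s))"
```

```text
time_s: 4.28
ee_pos: [0.6305, 0.1312, 0.2108]
eef_rot: [[-0.851, -0.04, 0.524], [-0.035, 0.999, 0.021], [-0.524, -0.001, -0.852]]
force: [-10.5, -1.2, 8.7]
gripper_width: -0.0004
gripper_force: 6.6
(array([ 1.4,  0.2, 11.8]), array([-4.4, -0.8, 12.9]))
```

The plug is home: a hard stop with the tip at z = 11.8 mm. I'll back off and open the fingers.

```bash
python3 -m creep '{"translation":[[-0.006,0,0.01],[-0.018,-0.0006,0.028],[-0.0325,-0.0012,0.0505],[-0.0325,-0.0012,0.0505],[-0.0325,-0.0012,0.0505],[-0.0325,-0.0012,0.0505],[-0.0325,-0.0012,0.0505],[-0.0325,-0.0012,0.0505],[-0.0325,-0.0012,0.0505],[-0.0325,-0.0012,0.0505]],"turn":[[0,0,0],[0,0,0],[0,0,0],[0,0,0],[0,0,0],[0,0,0],[0,0,0],[0,0,0],[0,0,0],[0,0,0]],"fingers":[0,0,0,0.085,0.085,0.085,0.085,0.085,0.085,0.085]}' 25
python3 - <<'E'
from h import *;from workcell import *
s=get_state();c=camera_info("wrist");p,d=snapshot("wrist");cv2.imwrite("pics/w3.png",p)
print(rel(s),go(0,0,70,s))
W=cloud(d,c);L=(W-M)@F*1000
for sy in(1,-1):
    w=L[(L[...,1]*sy>26)&(L[...,1]*sy<110)&(abs(L[...,0])<15)&(L[...,2]>-40)&(L[...,2]<50)];print(sy,(w[:,1]*sy).max())
mask=(L[...,2]>5)&(L[...,2]<18)&(np.hypot(L[...,0],L[...,1])<26);print(np.median(L[mask],0),mask.sum())
E
```

```text
time_s: 5.12
ee_pos: [0.5982, 0.1299, 0.2597]
eef_rot: [[-0.851, -0.04, 0.523], [-0.034, 0.999, 0.021], [-0.523, -0.0, -0.852]]
force: [-0.7, 0.3, -0.1]
gripper_width: 0.0835
gripper_force: 0.0
(array([-0.6,  0.2, 70.4]), array([-0.6,  0.4,  0.3])) (array([ 0.0007, -0.0001, -0.0001]), array([ 0.0003,  0.0007, -0.0015]))
1 101.46030806940308
-1 99.52154678223434
[-1.4567163   0.0178282  11.66132528] 2998
```

View pics/w3.png

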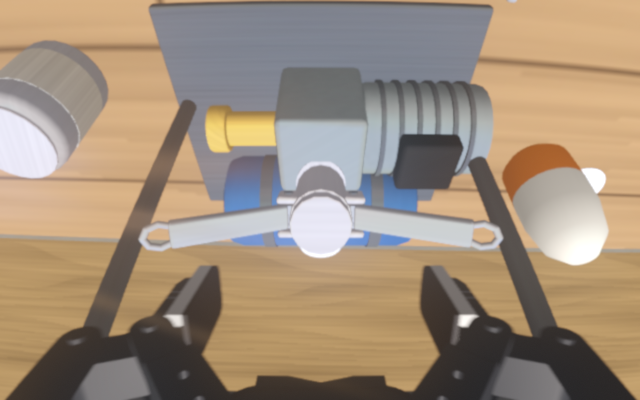

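The wrist view shows the plug disc at (321,222), centred between the open fingers (inner edges at 220 and 422), with the plug at z ≈ 11.7 mm. I'll descend along the axis so the open fingertips push both arms down.

```bash
python3 -m creep '{"translation":[[0.007,0.0003,-0.011],[0.014,0.0005,-0.022],[0.021,0.0008,-0.033],[0.028,0.001,-0.045],[0.033,0.0012,-0.053],[0.037,0.0014,-0.0595],[0.037,0.0014,-0.0595]],"turn":[[0,0,0],[0,0,0],[0,0,0],[0,0,0],[0,0,0],[0,0,0],[0,0,0]],"fingers":[0.085,0.085,0.085,0.085,0.085,0.085,0.085]}'
python3 -c "
from h import *;from workcell import *
s=get_state();print(rel(s),s['wrist_torque'])"
python3 -m creep '{"translation":[[0.0052,0.0002,-0.0085],[0.0104,0.0004,-0.017],[0.0104,0.0004,-0.017]],"turn":[[0,0,0],[0,0,0],[0,0,0]],"fingers":[0.085,0.085,0.085]}'
python3 -c "
from h import *;from workcell import *
s=get_state();print(rel(s),s['wrist_torque'])"
```

```text
time_s: 5.75
ee_pos: [0.635, 0.1312, 0.1992]
eef_rot: [[-0.852, -0.04, 0.522], [-0.034, 0.999, 0.021], [-0.522, -0.0, -0.853]]
force: [-0.1, -0.6, -0.7]
gripper_width: 0.0847
gripper_force: 0.0
(array([-0.9,  0.1, -0.4]), array([-0.4, -0.6, -0.5])) [-0.00061176  0.24507823 -0.01675719]
time_s: 6.0
ee_pos: [0.6473, 0.1318, 0.1854]
eef_rot: [[-0.849, -0.04, 0.527], [-0.034, 0.999, 0.021], [-0.528, -0.0, -0.85]]
force: [-0.2, -0.7, 0.8]
gripper_width: 0.0855
gripper_force: 0.0
(array([  2.5,   0.2, -18.6]), array([ 0.2, -0.7,  0.8])) [-0.02489943  0.22992216 -0.02433204]
```

```bash
python3 -m creep '{"translation":[[0.002,0.0001,-0.007],[0.0045,0.0002,-0.0135],[0.0045,0.0002,-0.0135]],"turn":[[0,0,0],[0,0,0],[0,0,0]],"fingers":[0.085,0.085,0.085]}'
python3 - <<'E'
from h import *;from workcell import *
s=get_state();print(rel(s),s['wrist_torque'],s['joint_positions'])
c=camera_info("wrist");p,d=snapshot("wrist");cv2.imwrite("pics/w4.png",p)
E
```

```text
time_s: 6.25
ee_pos: [0.653, 0.132, 0.1738]
eef_rot: [[-0.847, -0.04, 0.531], [-0.034, 0.999, 0.021], [-0.531, -0.0, -0.847]]
force: [0.8, -0.5, 4.5]
gripper_width: 0.0848
gripper_force: 1.8
(array([  1.2,   0.1, -31.5]), array([ 3. , -0.5,  3.5])) [-0.02287357 -0.22448604 -0.0327549 ] [  0.67244108   5.17360974 108.17594153   1.46648774  34.60088002
 -92.58634353]
```

View pics/w4.png

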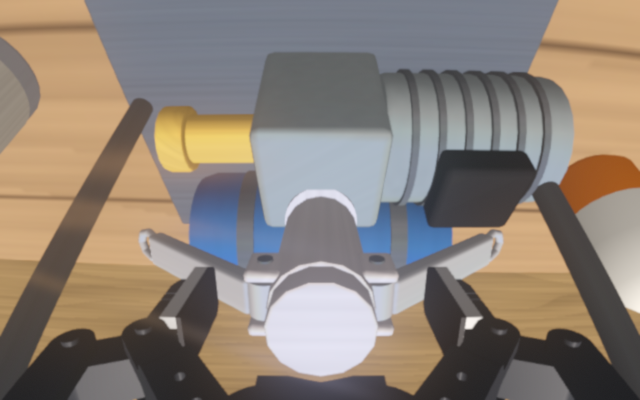

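Both arms are swinging down evenly, with rings at (148,240) and (497,240) and the plug disc at (321,328). I'll go a little deeper and then close.

```bash
python3 -m creep '{"translation":[[0.0025,0.0001,-0.0045],[0.0045,0.0002,-0.009],[0.0065,0.0003,-0.013],[0.0065,0.0003,-0.013]],"turn":[[0,0,0],[0,0,0],[0,0,0],[0,0,0]],"fingers":[0.085,0.085,0.085,0.085]}'
python3 -c "
from h import *;from workcell import *
s=get_state();print(rel(s),s['wrist_torque'])"
python3 -m creep '{"translation":[[0,0,0],[0,0,0],[0,0,0],[0,0,0],[0,0,0],[0,0,0]],"turn":[[0,0,0],[0,0,0],[0,0,0],[0,0,0],[0,0,0],[0,0,0]],"fingers":[0.08,0.076,0.072,0.069,0.067,0.066]}' 25
python3 - <<'E'
from h import *;from workcell import *
s=get_state();print(rel(s),s['wrist_torque'])
c=camera_info("wrist");p,d=snapshot("wrist");cv2.imwrite("pics/w5.png",p)
E
```

```text
time_s: 6.63
ee_pos: [0.6581, 0.1323, 0.1591]
eef_rot: [[-0.849, -0.04, 0.527], [-0.034, 0.999, 0.021], [-0.528, -0.0, -0.85]]
force: [2.0, 0.9, 1.9]
gripper_width: 0.0845
gripper_force: 1.8
(array([ -2.1,   0.2, -46.7]), array([2.7, 0.8, 0.6])) [ 0.03523186 -0.19525266  0.00724307]
time_s: 7.13
ee_pos: [0.6572, 0.1322, 0.1584]
eef_rot: [[-0.85, -0.04, 0.525], [-0.034, 0.999, 0.021], [-0.526, -0.0, -0.851]]
force: [2.9, -0.5, 3.9]
gripper_width: 0.0662
gripper_force: 3.0
(array([ -3.2,   0.2, -46.8]), array([ 4.4, -0.6,  1.8])) [-0.00822895 -0.45226286 -0.04058218]
```

View pics/w5.png

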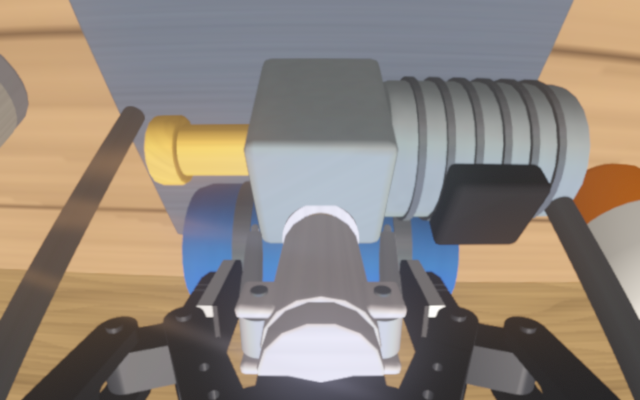

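The arms are almost parallel to the tube behind the fingers, and the opening is 66 mm. I'll squeeze to the stop.

```bash
python3 -m creep '{"translation":[[0.0015,0,0.001],[0.0025,0,0.0015],[0.0025,0,0.0015],[0.0025,0,0.0015],[0.0025,0,0.0015],[0.0025,0,0.0015],[0.0025,0,0.0015]],"turn":[[0,0,0],[0,0,0],[0,0,0],[0,0,0],[0,0,0],[0,0,0],[0,0,0]],"fingers":[0.063,0.06,0.056,0.053,0.05,0.05,0.05]}' 40
python3 - <<'E'
from h import *;from workcell import *
s=get_state();print(rel(s),s['wrist_torque'])
E
```

```text
time_s: 7.77
ee_pos: [0.6576, 0.1322, 0.1577]
eef_rot: [[-0.853, -0.04, 0.52], [-0.035, 0.999, 0.02], [-0.521, -0.001, -0.854]]
force: [-7.6, -0.9, 6.8]
gripper_width: 0.0572
gripper_force: 41.2
(array([ -3.2,   0.1, -47.6]), array([-2.9, -0.6,  9.8])) [-0.30259496  0.66527817 -0.23341007]
```

The grip is 57 mm at 41 N, so both arms are shut on their stops. I'll open, back out along the axis and check.

```bash
python3 -m creep '{"translation":[[0,0,0],[0,0,0],[0,0,0],[0,0,0],[0,0,0],[0,0,0],[-0.006,-0.0002,0.01],[-0.016,-0.0006,0.026],[-0.03,-0.001,0.049],[-0.046,-0.0018,0.075],[-0.068,-0.0026,0.111],[-0.068,-0.0026,0.111]],"turn":[[0,0,0],[0,0,0],[0,0,0],[0,0,0],[0,0,0],[0,0,0],[0,0,0],[0,0,0],[0,0,0],[0,0,0],[0,0,0],[0,0,0]],"fingers":[0.07,0.08,0.085,0.085,0.085,0.085,0.085,0.085,0.085,0.085,0.085,0.085]}'
python3 - <<'E'
from h import *;from workcell import *
s=get_state();print(rel(s))
c=camera_info("wrist");p,d=snapshot("wrist");cv2.imwrite("pics/w6.png",p)
W=cloud(d,c);L=(W-M)@F*1000
mask=(L[...,2]>5)&(L[...,2]<30)&(np.hypot(L[...,0],L[...,1])<18);print("plug",np.median(L[mask],0))
for sy in(1,-1):
    w=L[(L[...,1]*sy>22)&(L[...,1]*sy<110)&(abs(L[...,0])<12)&(L[...,2]>-100)&(L[...,2]<40)];print("arm",sy,len(w),np.percentile(w[:,1]*sy,[5,50,95,100]) if len(w) else 0)
E
```

```text
time_s: 8.77
ee_pos: [0.5927, 0.1301, 0.2799]
eef_rot: [[-0.843, -0.041, 0.536], [-0.035, 0.999, 0.021], [-0.536, -0.001, -0.844]]
force: [1.0, -0.4, 1.2]
gripper_width: 0.0848
gripper_force: 0.0
(array([ 5.3,  0.6, 90.5]), array([ 1.5, -0.4,  0.5]))
plug [-0.51076802 -0.20130736 11.71340287]
arm 1 1242 [ 23.01812679  73.51621731 106.35877391 109.97269069]
arm -1 411 [22.29533675 25.03211243 31.03082322 35.60333666]
```

View pics/w6.png

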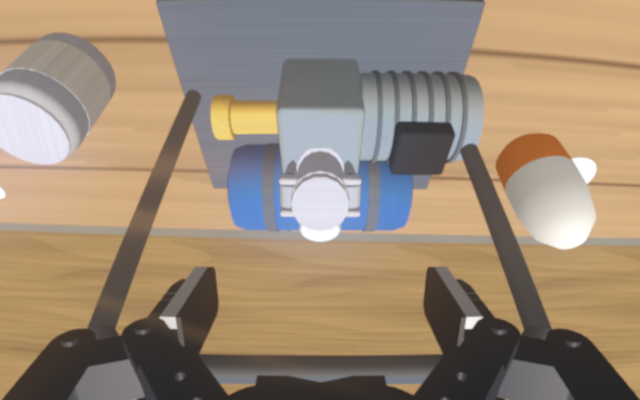

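The plug is home (disc at (320,202), z ≈ 11.7 mm), both arms lie along the tube, and the gripper is clear. The can and buoy are where they were.

```bash
python3 -c "
from workcell import *
print(hand_in())"
```

```text
the job is handed in; nothing more can be done
None
```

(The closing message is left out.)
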